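# Empty the scrap tray over the rim of the scrap box

## Robot

A 6-joint arm with a two-finger parallel gripper is mounted at the origin on a cart in front of the work surface, level with it; the furniture and walls round the work are solid. World frame = base frame: x ahead of the robot, y to its left, z up, the work surface at z = 0. Lengths are in mm, angles in rad, forces in N, time in s.
With the tool pointing down it reaches from about 250 to 775 mm from the base axis. Payload 4 kg.
Tool frame: the origin (TCP) lies midway between the tips of the shut fingers; the grasp point (between the pads) lies bot.grip_point_offset behind it (bot.grip_point_offset is the distance from the TCP to the grasp point, in mm); z points along the fingers, y is the line along which they close (so a half turn about z gives the same grasp; the last joint's range is limited). The gripper opens to 94 mm and grips with 3 to 60 N. Pads are 16 mm wide; open, the fingers measure 119 mm over their backs; the gripper's body (75 mm by 177 mm) begins 78 mm behind the grasp point.
Start: joints at [1.17, 0.087, 1.371, -0, 1.684, -0.103], TCP at [161.389, 525.808, 205.506] pointing down, gripper open.
Joint ranges: [-3.1, 3.1], [-0.76, 2.03], [0.27, 2.55], [-1.08, 4.22], [0.17, 2.65], [-2.57, 2.57]. Speed limits (rad/s): [2.79, 2.79, 3.14, 3.14, 3.14, 3.14].

## Interface

Orientations are given as a rotation vector (axis times angle).
In Python, from cell import bot, imaging gives the robot as it stands. Calls block until the motion is done:
- bot.goto(position, orientation): joint-space move of the TCP to a pose.
- bot.move_linear(position, frame=None, v=150): straight line of the TCP; frame=None keeps the orientation; v is the mean speed in mm/s.
- bot.set_joints(angles): joint-space move.
- bot.gripper_to(opening): opening from 0.0 (shut) to 1.0 (fully open); the grip force is fixed at half the most; returns when the fingers have stopped.
- bot.pause(seconds).
- bot.ik(position, orientation): joint angles nearest the present ones, or None.
- bot.state(): the state.
- imaging.grab_frame(name): name is "scene" or "top" or "wrist"; returns (picture, depth): 400x640x3 uint8, red, green, blue; 400x640 float32, mm along the optical axis (not along the pixel's ray), 0 where there is no reading.
- imaging.camera_model(name): a dict with "vfov" (degrees; the focal length in pixels is half the picture's height over the tangent of half this angle, whatever the lens; pixels are square), "cx", "cy" (the principal point, pixels), "camera_from_world" (4x4, takes a point from world to camera coordinates). Camera axes: x right, y down, z forward; pixel columns grow to the right and rows downward; lengths in mm; the calibration is good to about 2 mm. A picture is of the moment at which its call begins: read the wrist's pose just before it. camera_model takes no time and is no camera call; for the wrist camera it gives the pose at the moment of the call.
A pose or a line that the arm cannot do raises bot.PlanningError and nothing moves.
- bot.sign_off(): hands the job in; it is judged then, once.
The state is a dict: "clock": time; "joint_pos": joint angles; "qd": joint speeds; "joint_efforts": joint torques, N m; "tool_pos": TCP position; "orientation": TCP orientation; "wrist_force": force on the tool from outside, world axes, zero at the start; "wrist_torque": the same for the moment, N m; "gripper_width": opening from 0.0 (shut) to 1.0 (fully open); "grip_force": force on a finger pad.
Only numpy, scipy, OpenCV 4.12 (cv2) and the standard library are available. Lean on these libraries where they do the work, as an engineer would, in place of code of your own. Each camera call takes 0.05 s, during which the arm holds its last target. There are 200 camera calls.

## Task

Empty the steel tray that holds the two wood offcuts into the scrap box behind it: push the tray forward on its ledge, flat and square to the rim, until its turned-down front lip is about a centimetre past the rim of the box, then lift the tray by its handle so that it tips over the rim, with the lip staying at the rim, and both offcuts slide into the box. Then lower the empty tray back flat on the ledge and let go.

Things in the scene. Friction and masses are not known exactly. Their poses are not given: they have to be found in the camera images.
- scrap_box: Plywood scrap box with a wooden loading ledge before it, fixed. Origin: on the bench below the rim's middle; x points over the rim into the box, y along the rim, z up. Rim = the ledge's far edge: x = 0, 80 mm high, 210 mm long. Ledge: x -152 to 0 mm, top 80 mm high. Box inside: x 0 to 115, y -95 to 95 mm, floor 8 mm high; side walls 80 mm, back board 130 mm high.
- scrap_tray_handle (a point): Centre of the scrap tray's handle: dark wooden sleeve, 20 mm thick, 50 mm long, turning freely on a bar behind and above the tray's rear wall, 142 mm above the bench at the start. x to the tray's open front, y along the sleeve, z the tray's up. Tray: steel, 120 mm deep, 140 mm wide, 0.33 kg, walls 30 mm high on three sides; lifted by the handle alone it swings steeply nose down.
- scrap_tray_lip (a point): Middle of the scrap tray's front lip, an 8 mm round bead turned down 8 mm below the floor along the front edge; 141 mm ahead of and 56 mm below the handle's centre, 6 mm above the ledge (the tray has 10 mm runners ending 26 mm behind the lip), so it passes over the ledge and hooks behind the rim on tipping. Starts 14 to 46 mm short of the rim. Axes as the handle's.
- offcut_left_centre (a point): Centre of the left one of the two brown wood offcuts (60 x 50 x 40 mm, 0.06 kg) lying loose in the scrap tray.
- offcut_right_centre (a point): Centre of the right one of the two offcuts, same size. (Another tray of the same make, with a tape measure in it, stands on the bench and is no part of the job.)

How it is judged:
By the outcome, as a careful person would: the job done as asked, in the order asked, and still so for the second after the job is handed in, with the robot touching nothing.
It also fails if it takes over 48 s, if anything falls off the work surface, if the arm or the gripper's body presses on something with over 40 N, if the wrist force passes 120 N, or if a joint passes its speed limit or range.

## Working session

There is one attempt and no reset: what is moved stays moved. The work goes in short steps, each a Python script; the robot and the scene stay as the last script left them, time stands still between calls to the robot, and variables do not carry over. Pictures are saved under pics/ and viewed, at most 10 in all, crops included, and the job is handed in when it is done.

```bash
mkdir -p pics; ls; python3 - <<'E'
from cell import bot, imaging
import cv2, numpy as np
for n in ("scene","top"):
    p,d=imaging.grab_frame(n); cv2.imwrite(f"pics/{n}0.png",p[:,:,::-1]); np.save(f"{n}0.npy",d)
    m=imaging.camera_model(n); print(n,m["vfov"],m["cx"],m["cy"],np.round(m["camera_from_world"],3).tolist(),m.keys())
print(bot.state(),bot.grip_point_offset)
E
```

```text
pics
scene 43.84831216744864 325.80698439067146 201.37530600191891 [[0.669, -0.743, -0.014, -78.899], [-0.487, -0.424, -0.764, 477.678], [0.561, 0.518, -0.645, 456.985], [0.0, 0.0, 0.0, 1.0]] dict_keys(['vfov', 'cx', 'cy', 'camera_from_world'])
top 45.788498803265526 315.1140085013553 201.47056618378085 [[-0.013, -1.0, -0.008, 381.231], [-0.993, 0.014, -0.117, 517.894], [0.117, 0.007, -0.993, 904.915], [0.0, 0.0, 0.0, 1.0]] dict_keys(['vfov', 'cx', 'cy', 'camera_from_world'])
{'clock': 0.1, 'joint_pos': array([ 1.16985662e+00,  8.78578923e-02,  1.37207937e+00,  8.22933664e-06,
        1.68360552e+00, -1.03089501e-01]), 'qd': array([ 0.00010571, -0.00136816, -0.00385281,  0.00081759,  0.00026559,
        0.00178414]), 'joint_efforts': array([ 1.52893008e-03, -3.41251194e+01, -3.03301549e+01,  7.18669756e-02,
        3.03810916e-02, -9.89761702e-05]), 'tool_pos': array([161.20975321, 525.33023457, 204.44595738]), 'orientation': array([-4.66059533e-01, -3.10632890e+00,  2.96282963e-03]), 'wrist_force': array([-0.02653017, -0.46267656, -0.44980186]), 'wrist_torque': array([-0.01851092, -0.00580503, -0.01248777]), 'grip_force': 0.0, 'gripper_width': 0.9950063398033767} 18.8
```

View pics/top0.png

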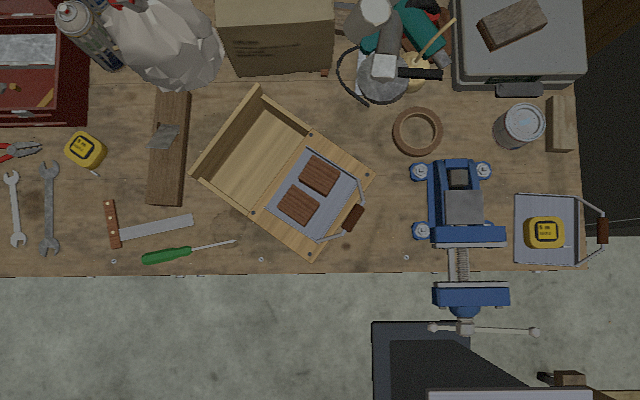

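View pics/scene0.png

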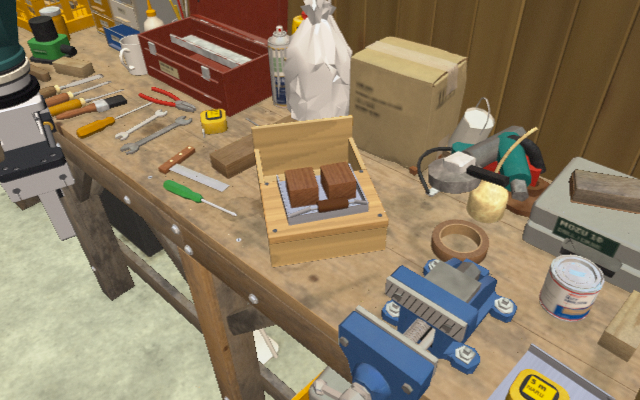

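The top view shows the tray with two offcuts at (308,190), its handle at (353,218), and the box's back board at the upper left. I'll enlarge that area.

```bash
python3 - <<'E'
import cv2
p=cv2.imread("pics/top0.png")[120:270,230:390]
cv2.imwrite("pics/top0c.png",cv2.resize(p,(800,750)[0:2] if 0 else (640,600),interpolation=cv2.INTER_CUBIC))
E
```

```text
(no output)
```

View pics/top0c.png

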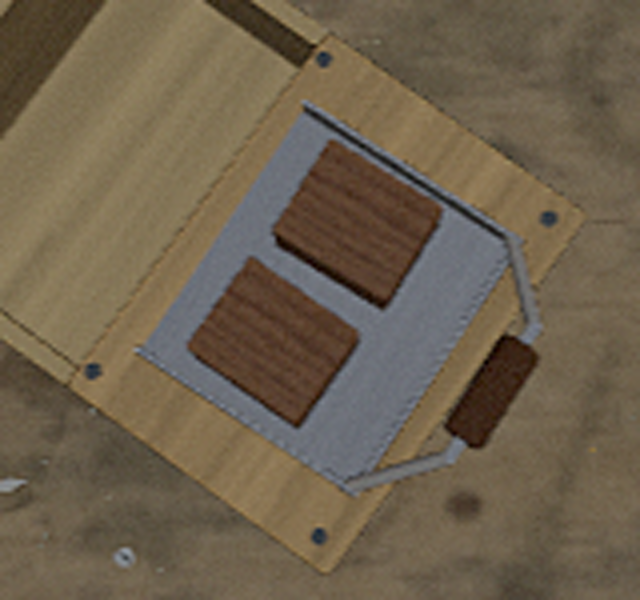

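The ledge corners show at crop (330,35), (585,212), (328,572) and (75,385). The sleeve is centred at (492,391) and the tray floor's front edge runs from (304,108) to (145,350). Now converting these to world coordinates.

```bash
cat > h.py <<'E'
import numpy as np, cv2
from cell import bot, imaging
from scipy.spatial.transform import Rotation as R
def ray(m,u,v,z):
    f=200/np.tan(np.radians(m["vfov"])/2); T=np.array(m["camera_from_world"])
    d=T[:3,:3].T@np.array([(u-m["cx"])/f,(v-m["cy"])/f,1]); o=-T[:3,:3].T@T[:3,3]
    return o+d*(z-o[2])/d[2]
def pix(m,P):
    f=200/np.tan(np.radians(m["vfov"])/2); c=np.array(m["camera_from_world"])@np.append(P,1)
    return np.array([m["cx"]+f*c[0]/c[2],m["cy"]+f*c[1]/c[2]])
E
python3 - <<'E'
from h import *
m=imaging.camera_model("top"); d=np.load("top0.npy")
g=lambda a,b,z: ray(m,230+a/4,120+b/4,z)
L=[g(*c,80) for c in [(330,35),(585,212),(328,572),(75,385)]]
for p in L: print(np.round(p,1))
print([round(np.linalg.norm(L[i]-L[(i+1)%4]),1) for i in range(4)])
e=(L[1]-L[0])+(L[2]-L[3]); print("x-dir deg",np.degrees(np.arctan2(-e[1],-e[0])))
e=(L[0]-L[3])+(L[1]-L[2]); print("rim dir deg",np.degrees(np.arctan2(e[1],e[0])))
h=g(492,391,150); print("handle",h)
A,B=g(508,337,142)-0,g(490,440,142)
s1=(g(537,340,148)+g(502,333,148))/2; s2=(g(485,448,148)+g(447,436,148))/2; e=s1-s2;print("sleeve",s1,s2,np.linalg.norm(e),np.degrees(np.arctan2(e[1],e[0])))
f1,f2=g(304,108,96),g(147,352,96); e=f1-f2; print("front",f1,f2,np.linalg.norm(e),np.degrees(np.arctan2(e[1],e[0])))
w1,w2=g(304,104,125),g(516,236,125); e=w1-w2; print("wall",w1,w2,np.linalg.norm(e),np.degrees(np.arctan2(e[1],e[0])))
w1,w2=g(140,348,125),g(350,488,125); e=w1-w2; print("wall",w1,w2,np.linalg.norm(e),np.degrees(np.arctan2(e[1],e[0])))
# depth check: height at handle / ledge
T=np.array(m["camera_from_world"]);f=200/np.tan(np.radians(m["vfov"])/2)
for a,b in [(492,391),(330,70),(350,200),(400,400)]:
    u,v=230+a/4,120+b/4; z=d[int(v),int(u)]; print(np.linalg.inv(T)@[(u-m["cx"])*z/f,(v-m["cy"])*z/f,z,1])
E
```

```text
[657.2 377.3  80. ]
[569.7 258.   80. ]
[402.8 381.3  80. ]
[491.  498.6  80. ]
[np.float64(147.9), np.float64(207.5), np.float64(146.8), np.float64(205.7)]
x-dir deg 53.40650399352038
rim dir deg -36.29311733765096
handle [479.86016061 308.82652399 150.        ]
sleeve [503.48940587 296.28166472 148.        ] [458.20848478 320.32953503 148.        ] 51.27047767777195 -27.971955191838354
front [617.98153249 389.68233003  96.        ] [504.42084743 463.13379291  96.        ] 135.24476547734045 -32.89493518171777
wall [612.96309107 388.9453912  125.        ] [551.29220834 294.73705458 125.        ] 112.59888305363724 56.79034542556858
wall [503.1914824  463.07313036 125.        ] [439.89484331 370.47482976 125.        ] 112.16465483066627 55.644989376549326
[479.39670688 309.23819996 155.62938119   1.        ]
[639.98988258 377.48721101  80.33436908   1.        ]
[566.81619775 368.75853846 135.06340156   1.        ]
[480.96815114 347.03117271  92.99245381   1.        ]
```

```bash
cat >> h.py <<'E'
def ori(deg):
    a=np.radians(deg); y=np.array([np.cos(a),np.sin(a),0]); z=np.array([0,0,-1.])
    return R.from_matrix(np.c_[np.cross(y,z),y,z]).as_rotvec()
E
python3 - <<'E'
from h import *
for s in (0,180):
    q=bot.ik([480,309,260],ori(56.5+s)); print(s,q)
    q2=bot.ik([545,400,225],ori(53.5+s)); print(q2)
s=min((0,180),key=lambda s: np.abs((lambda q:9 if q is None else q[5])(bot.ik([480,309,260],ori(56.5+s)))))
bot.gripper_to(0.5); bot.goto([480,309,250],ori(56.5+s))
print(s,bot.state()["clock"],bot.state()["tool_pos"])
m=imaging.camera_model("wrist"); p,d=imaging.grab_frame("wrist"); np.savez("w1.npz",d=d,T=m["camera_from_world"],v=m["vfov"],cx=m["cx"],cy=m["cy"])
cv2.imwrite("pics/w1.png",p[:,:,::-1]); print(m)
E
```

```text
0 [ 4.72657149e-01  1.30358268e-01  1.21642340e+00 -4.44089210e-16
  1.79481099e+00 -5.13453878e-01]
[ 0.54932501  0.37353366  0.98864389  0.          1.77941511 -0.38442614]
180 None
None
0 2.4083 [479.28618203 309.82045317 249.86770208]
{'vfov': 69.73044680348002, 'cx': 320.62715246507554, 'cy': 200.15220227335274, 'camera_from_world': array([[ 5.50694824e-01,  8.34704136e-01, -2.05345391e-03,
        -5.22451582e+02],
       [ 8.06773425e-01, -5.31633261e-01,  2.57842426e-01,
        -2.62008370e+02],
       [ 2.14130455e-01, -1.43649162e-01, -9.66184799e-01,
         3.75978245e+02],
       [ 0.00000000e+00,  0.00000000e+00,  0.00000000e+00,
         1.00000000e+00]])}
```

View pics/w1.png

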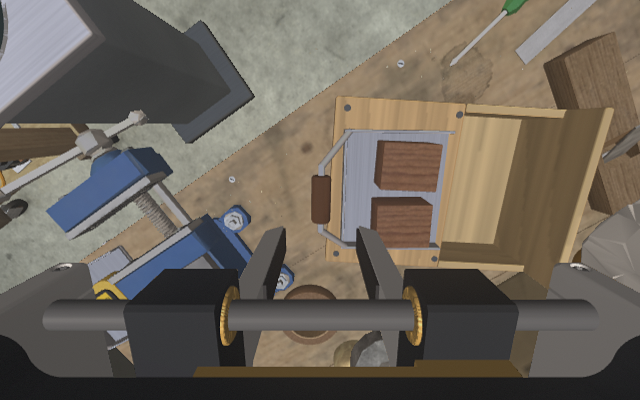

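The wrist view shows the sleeve at (320,200), the tray at (345–450, 130–247) and the rim seam near x≈450. I'll enlarge this part.

```bash
python3 - <<'E'
import cv2
p=cv2.imread("pics/w1.png")[88:278,300:500]
cv2.imwrite("pics/w1c.png",cv2.resize(p,(600,570),interpolation=cv2.INTER_CUBIC))
E
```

```text
(no output)
```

View pics/w1c.png

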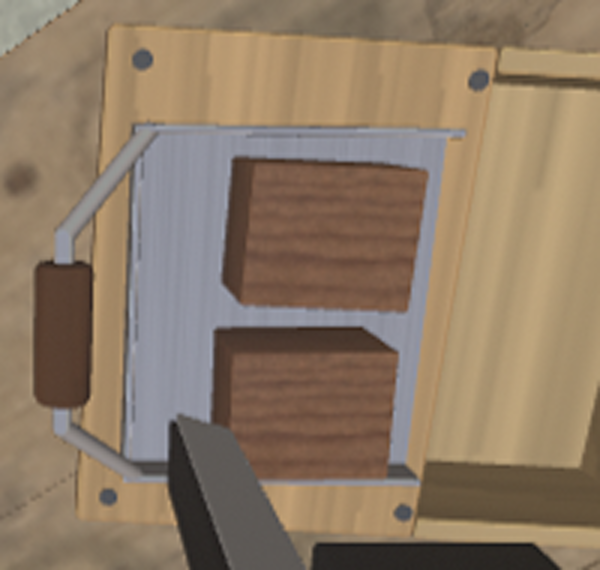

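Crop reading (3×): rim from (497,48) to (413,535); ledge rear from (107,27) to (77,520); sleeve centred at (62,335); tray front from (444,137) to (407,478); wall tops from (140,128) to (465,134).

```bash
python3 - <<'E'
from h import *
from scipy.optimize import least_squares
w=np.load("w1.npz"); m=dict(vfov=float(w["v"]),cx=float(w["cx"]),cy=float(w["cy"]),camera_from_world=w["T"])
t=imaging.camera_model("top")
def P(p,l): c,s=np.cos(p[2]),np.sin(p[2]); return np.array([p[0]+c*l[0]-s*l[1],p[1]+s*l[0]+c*l[1],l[2]])
W=lambda a,b:(300+a/3,88+b/3)
T=lambda a,b:(230+a/4,120+b/4)
box=[((0,105,80),W(497,48),T(75,385)),((0,-105,80),W(413,535),T(330,35)),((-152,105,80),W(107,27),T(328,572)),((-152,-105,80),W(77,520),T(585,212))]
tray=[((0,25,142),W(64,262),T(464,443)),((0,-25,142),W(62,405),T(520,337)),((0,0,142),W(62,334),T(492,391))]
fl=[((141,70,94),W(444,137),T(147,352)),((141,-70,94),W(407,478),T(304,108))]
for name,obs in(("box",box),("tray",tray),("tray+front",tray+fl)):
  for which in("w","t","wt"):
    def f(p): 
        r=[]
        for l,a,b in obs:
            if "w" in which: r+=list(pix(m,P(p,l))-a)
            if "t" in which: r+=list(pix(t,P(p,l))-b)
        return np.array(r)
    s=least_squares(f,[550,420,.95]); print(name,which,np.round(s.x[:2],1),round(np.degrees(s.x[2]),2),np.round(np.abs(s.fun).max(),1))
d=w["d"];A=np.linalg.inv(w["T"]);F=200/np.tan(np.radians(m["vfov"])/2)
for a,b in((62,334),(170,300),(250,80),(330,230)):
    u,v=W(a,b); z=d[int(v),int(u)]; print((A@[(u-m["cx"])*z/F,(v-m["cy"])*z/F,z,1])[:3].round(1))
E
```

```text
box w [576.6 441.1] 53.7 1.2
box t [575.4 440. ] 53.6 2.0
box wt [576.2 440.8] 53.66 2.3
tray w [482.  308.6] 55.82 0.6
tray t [480.8 308.2] 61.09 0.7
tray wt [481.7 308.5] 57.22 1.5
tray+front w [483.  309.3] 55.23 3.6
tray+front t [481.7 308.6] 56.28 1.6
tray+front wt [482.7 309.1] 55.54 3.5
[479.5 310.  152. ]
[504.1 345.2  94.2]
[449.9 416.4  82.3]
[503.3 404.7 133.8]
```

```bash
cat >> h.py <<'E'
BX=np.array([576.2,440.8]); BA=53.66; c,s=np.cos(np.radians(BA)),np.sin(np.radians(BA))
M=np.array([[c,-s],[s,c]])
def w(x,y,z): return np.append(BX+M@np.array([x,y]),z)   # box -> world
def b(p): return np.append(M.T@(np.array(p[:2])-BX),p[2])
def rep(tag=""):
    q=bot.state(); print(tag,"t",round(q["clock"],2),"box",b(q["tool_pos"]).round(1),"F",q["wrist_force"].round(1),"T",q["wrist_torque"].round(2),"w",round(q["gripper_width"],3),"g",round(q["grip_force"],1))
E
python3 - <<'E'
from h import *
bot.move_linear([482,308.8,170],ori(56),v=120); bot.move_linear([482,308.8,129.5],ori(56),v=80); rep("down")
bot.gripper_to(0); rep("closed")
z=bot.state()["tool_pos"][2]
bot.move_linear(w(-150,-1.5,129.5),ori(BA),v=40); rep("yawed")
bot.move_linear(w(-131,0,129.5),ori(BA),v=30); bot.pause(.2); rep("pushed")
m=imaging.camera_model("wrist"); p,d=imaging.grab_frame("wrist"); np.savez("w2.npz",d=d,T=m["camera_from_world"],v=m["vfov"],cx=m["cx"],cy=m["cy"])
cv2.imwrite("pics/w2.png",p[:,:,::-1])
p2,_=imaging.grab_frame("top"); cv2.imwrite("pics/t2.png",p2[:,:,::-1])
a=cv2.resize(p[100:290,280:480],(400,380),interpolation=cv2.INTER_CUBIC); k=cv2.resize(p2[120:270,230:390],(400,380),interpolation=cv2.INTER_CUBIC)
cv2.imwrite("pics/c2.png",np.hstack([a,k])[:,:,::-1])
E
```

```text
down t 3.93 box [-162.2   -2.4  129.2] F [ 0.  -0.5 -0.2] T [-0.    0.03 -0.03] w 0.5 g 0.0
closed t 4.48 box [-162.7   -2.4  129.2] F [-1.  -1.3 -0.4] T [-0.3   0.12 -0.01] w 0.202 g 30.0
yawed t 4.94 box [-149.4   -1.1  129.2] F [-1.5  1.3 -1.3] T [-0.01  0.24  0.05] w 0.2 g 30.0
pushed t 5.92 box [-1.304e+02 -1.000e-01  1.295e+02] F [-0.1 -1.2 -1.1] T [-0.1  -0.12 -0.02] w 0.204 g 30.0
```

View pics/w2.png

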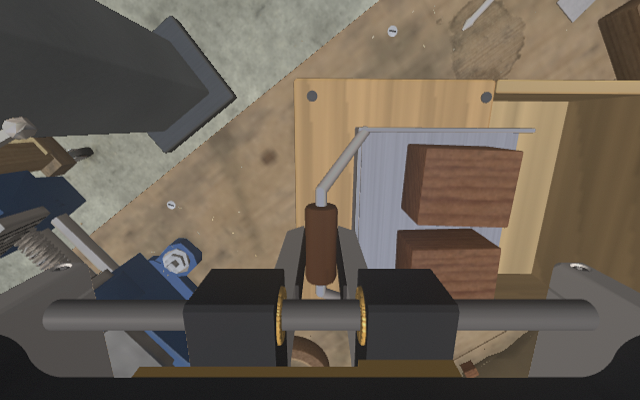

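The sleeve is gripped at (320,245), and the tray's front edge at about (515,130)–(500,275) now covers the rim. I'll check how far it sticks out and whether it's square.

```bash
python3 - <<'E'
import cv2
p=cv2.imread("pics/w2.png")[70:290,340:560]
cv2.imwrite("pics/w2c.png",cv2.resize(p,(600,600),interpolation=cv2.INTER_CUBIC))
from h import *
wz=np.load("w2.npz"); m=dict(vfov=float(wz["v"]),cx=float(wz["cx"]),cy=float(wz["cy"]),camera_from_world=wz["T"])
K=600/220
for x,y,z in [(0,105,80),(0,75,80),(10.6,70,94),(10.6,0,94),(10.6,-40,94),(-109,70,122),(0,-95,80)]:
    u=pix(m,w(x,y,z)); print((x,y,z),u.round(1),((u-[340,70])*K).round(0))
E
```

```text
(0, 105, 80) [495.6  79.1] [424.  25.]
(0, 75, 80) [489.5 121. ] [408. 139.]
(10.6, 70, 94) [513.9 128. ] [474. 158.]
(10.6, 0, 94) [498.5 219.3] [432. 407.]
(10.6, -40, 94) [490.7 265.2] [411. 532.]
(-109, 70, 122) [353.7 128.7] [ 37. 160.]
(0, -95, 80) [461.4 312. ] [331. 660.]
```

View pics/w2c.png

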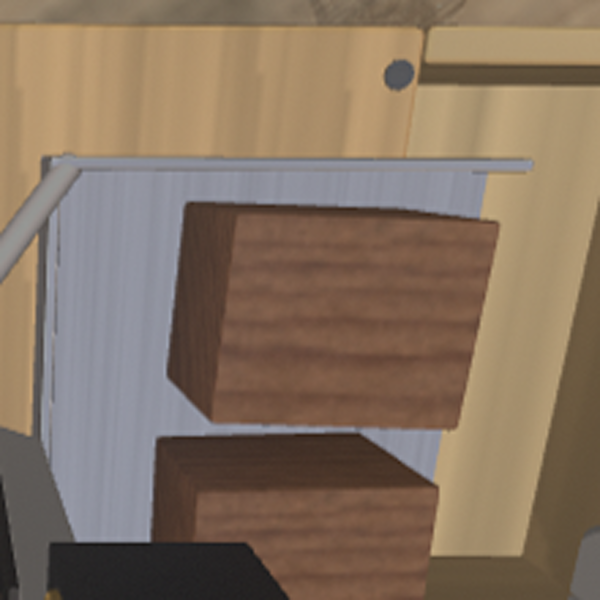

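The tray is square to the rim, with its bead about 11 mm past it. Now tipping along the lip/rim geometry.

```bash
cat >> h.py <<'E'
def rot(t,v): a=np.radians(t); return np.array([v[0]*np.cos(a)+v[1]*np.sin(a), -v[0]*np.sin(a)+v[1]*np.cos(a)])
def handle(t):   # tray tipped t deg nose down -> handle (x,z) in box frame
    if t<28.4:
        xr=-15.4-5.6*t/28.4; return np.array([xr,80])+rot(t,(-115,62))
    L=7.5-1.5*min(1,(t-28.4)/20); return np.array([0,80])+rot(t,(-141+L,52))
def tip(t,v=60):
    x,z=handle(t); bot.move_linear(w(x,0,z-12.6),ori(BA),v=v); rep(f"{t}"); 
    assert np.linalg.norm(bot.state()["wrist_force"])<30
E
python3 - <<'E'
from h import *
print([handle(t).round(1).tolist() for t in (0,28,29,50)])
for t in (4,10,18,28,38,46): tip(t)
bot.pause(.4)
p,d=imaging.grab_frame("wrist"); p2,_=imaging.grab_frame("scene")
cv2.imwrite("pics/c3.png",np.hstack([cv2.resize(p,(400,250)),cv2.resize(p2[90:290,220:420],(400,400))[:250]])[:,:,::-1] if 0 else np.vstack([cv2.resize(p,(480,300)),cv2.resize(p2[80:280,190:510],(480,300))])[:,:,::-1])
E
```

```text
[[-130.4, 142.0], [-93.4, 188.7], [-91.6, 190.2], [-46.9, 216.8]]
4 t 6.33 box [-125.8    0.2  138. ] F [ 0.7  1.4 -2.2] T [ 0.1  -0.12  0.02] w 0.201 g 30.0
10 t 6.69 box [-119.3   -0.   149. ] F [ 0.6  0.  -1.8] T [ 0.14 -0.11 -0.  ] w 0.203 g 30.0
18 t 7.12 box [-109.2   -0.   162.1] F [ 0.7  0.2 -2.1] T [ 0.03 -0.06  0.02] w 0.204 g 30.0
28 t 7.63 box [-93.5  -0.  175.7] F [ 0.3  1.  -3.2] T [ 0.06 -0.11 -0.09] w 0.206 g 30.0
38 t 8.19 box [-7.400e+01  1.000e-01  1.904e+02] F [ 0.2  1.7 -5.2] T [ 0.25 -0.12 -0.03] w 0.201 g 30.0
46 t 8.68 box [-5.650e+01 -1.000e-01  2.008e+02] F [ 0.5  0.  -2.7] T [ 0.02 -0.02 -0.01] w 0.202 g 30.0
```

View pics/c3.png

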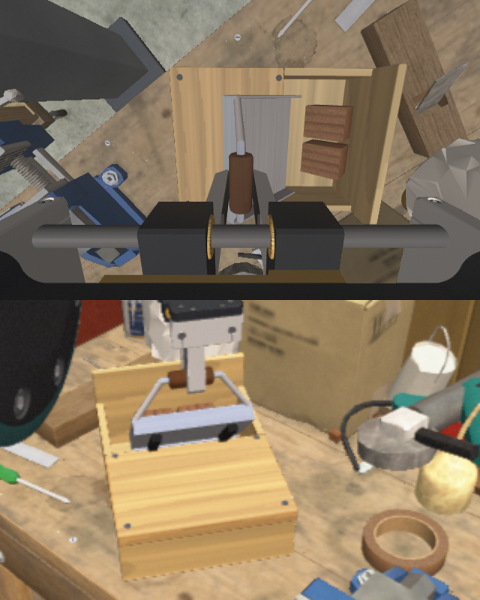

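Both offcuts are past the lip and in the box, at (325,120) and (322,160), and the tray is empty with its lip at the rim. Now lowering along the same path in reverse.

```bash
python3 - <<'E'
from h import *
for t in (38,28,18,10,4): tip(t)
tip(0,30); bot.pause(.3); rep("flat")
p,_=imaging.grab_frame("wrist"); p2,_=imaging.grab_frame("scene")
cv2.imwrite("pics/c4.png",np.vstack([cv2.resize(p,(480,300)),cv2.resize(p2[80:280,190:510],(480,300))])[:,:,::-1])
E
```

```text
38 t 9.66 box [-7.370e+01  1.000e-01  1.911e+02] F [ 0.5  0.6 -3.9] T [ 0.11 -0.09 -0.04] w 0.202 g 30.0
28 t 10.22 box [-93.1  -0.  176.5] F [ 1.6  0.6 -2.5] T [ 0.14 -0.06 -0.05] w 0.205 g 30.0
18 t 10.72 box [-1.096e+02 -1.000e-01  1.628e+02] F [-3.2 -2.6  3.6] T [-0.56  0.54  0.02] w 0.202 g 30.0
10 t 11.16 box [-1.20e+02 -1.00e-01  1.48e+02] F [-1.9 -2.8  1.4] T [-0.48  0.31 -0.11] w 0.202 g 30.0
4 t 11.53 box [-1.268e+02  1.000e-01  1.363e+02] F [-0.8 -1.8 -0.8] T [-0.28 -0.01  0.03] w 0.207 g 30.0
0 t 11.97 box [-130.5    0.   129.3] F [-0.8 -0.5 -0.1] T [-0.35  0.19 -0.03] w 0.204 g 30.0
flat t 12.27 box [-130.5    0.   129.3] F [-1.1 -2.   0.2] T [-0.41  0.24 -0.04] w 0.206 g 30.0
```

View pics/c4.png

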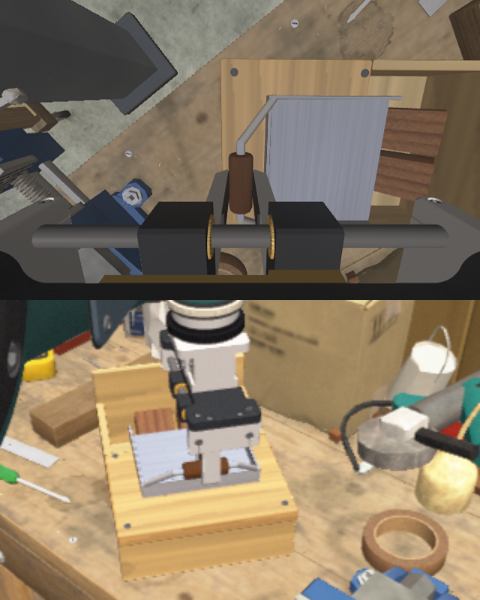

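The tray is down and looks flat. I'll release it, back off and check flatness and offcuts using depth.

```bash
python3 - <<'E'
from h import *
bot.gripper_to(0.5); rep("open"); bot.pause(.2)
bot.move_linear(w(-130.5,0,175),v=60); bot.move_linear(w(-190,0,290),v=150); rep("up")
m=imaging.camera_model("wrist"); p,d=imaging.grab_frame("wrist")
T=np.linalg.inv(m["camera_from_world"]);F=200/np.tan(np.radians(m["vfov"])/2)
v,u=np.mgrid[:400,:640]; X=np.stack([(u-m["cx"])*d/F,(v-m["cy"])*d/F,d,np.ones_like(d)],-1)@T.T
B=(X[...,:2]-BX)@M; z=X[...,2]; ok=d>0
for x0 in range(-100,110,15):
    r=[]
    for y0 in (-50,-25,0,25,50):
        k=ok&(abs(B[...,0]-x0)<4)&(abs(B[...,1]-y0)<5); r.append(round(float(np.median(z[k])),1) if k.any() else None)
    print(x0,r)
p2,_=imaging.grab_frame("top"); cv2.imwrite("pics/c5.png",np.vstack([cv2.resize(p,(480,300)),cv2.resize(p2[80:270,180:484],(480,300),interpolation=cv2.INTER_CUBIC)])[:,:,::-1])
E
```

```text
open t 12.99 box [-130.3    0.   129.4] F [ 0.4 -0.7 -0.1] T [-0.03  0.03 -0.04] w 0.5 g 0.0
up t 15.12 box [-1.902e+02  2.000e-01  2.887e+02] F [-0.2  0.5 -0.7] T [-0.03 -0.   -0.09] w 0.5 g 0.0
-100 [94.0, 94.0, 93.5, 94.0, 93.8]
-85 [93.6, 93.6, 93.5, 93.6, 93.3]
-70 [93.7, 93.4, 93.5, 93.6, 93.7]
-55 [93.6, 93.6, 93.7, 93.4, 93.5]
-40 [93.7, 93.4, 93.5, 93.7, 93.4]
-25 [93.5, 93.4, 93.5, 93.2, 93.4]
-10 [93.6, 93.4, 93.5, 93.5, 93.5]
5 [93.6, 93.4, 93.4, 93.3, 93.4]
20 [None, None, None, None, None]
35 [None, None, None, None, None]
50 [44.5, 44.2, 45.9, 44.2, 43.8]
65 [56.6, 57.3, 9.8, 57.3, 55.2]
80 [70.3, 70.0, 65.6, 69.2, 68.5]
95 [70.7, 70.1, None, 72.7, 49.9]
```

View pics/c5.png

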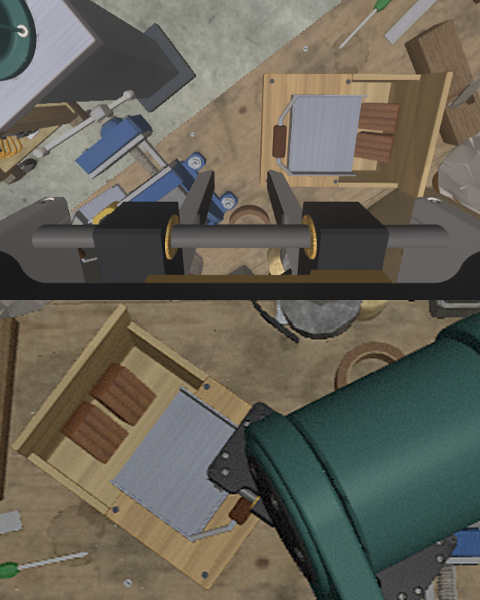

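The tray floor is level (93.3–94.0 mm everywhere) on the ledge. Both offcuts are inside the box below its rim, and the gripper is clear.

```bash
python3 -c "
from cell import bot
print(bot.sign_off())"
```

```text
the job is handed in; nothing more can be done
None
```

The job is handed in: both offcuts are in the scrap box, and the empty tray is back flat on the ledge and released, with the arm clear at about 15 s of the 48 s limit.

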